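# Tip the sleeves into the carton

## Task

Pick up the grey tote by the wooden bar across its top, carry it over the open white carton (not the blue bin) and tip it so that both black rubber sleeves roll out of its open end into the carton. Then stand the empty tote upright on the bench, outside the carton, and let go.

Things in the scene. Friction and masses are not known exactly. Their poses are not given: they have to be found in the camera images.
- tote: Loose grey metal tote 130 (x) x 150 (y) x 115 mm, 0.3 kg, mouth roughly to the robot's left. Origin: centre of underside, z up. Walls 5 mm, 60 high; +x end open: floor rises 10 degrees from 4 mm at the back to a lip at x=+65, 27 high. Wooden grip bar along y at x=0: 16 thick in x, 140 long, 90 to 114 mm above the underside, posts at both ends; grasp its middle, fingers closing along x.
- carton: Open-topped empty white cardboard carton, fixed to the bench: 195 (its x) x 158 mm (its y), walls 3 mm, rim 100 mm above the bench. Origin: centre of its underside, z up. A blue tapered bin (186 x 141 x 96 mm, fixed, not listed) stands 0.22 to 0.3 m from it; the two swap places.
- sleeve_a (a point): Centre of the first black foam-rubber sleeve, a cylinder 40 mm across, 110 mm long (its y is the axis), 70 g. It lies across the tote (along the tote's y) against the back wall. Both sleeves stay in while the tote is level and roll out once its mouth points down: tipping 40 degrees is ample.
- sleeve_b (a point): Centre of the second black foam-rubber sleeve, a cylinder 38 mm across, 100 mm long (its y is the axis), 70 g. It lies in the tote beside the first, on the mouth side, its top about 55 mm above the tote's underside. A third such sleeve on the bench at the far left is not part of the job.
Not all that is in view belongs to the job. What is shaped like the tote but turquoise is not meant. What is shaped like the part that bears sleeve_a but red is not meant.

How it is judged:
By the outcome, as a careful person would: the job done as asked, in the order asked, and still so for the second after the job is handed in, with the robot touching nothing.
It also fails if it takes over 61 s, if anything falls off the work surface, if the arm or the gripper's body presses on something with over 40 N, if the wrist force passes 120 N, or if a joint passes its speed limit or range.

## Robot

A 7-joint arm with a two-finger parallel gripper is mounted at the origin on a cart in front of the work surface, level with it; the furniture and walls round the work are solid. World frame = base frame: x ahead of the robot, y to its left, z up, the work surface at z = 0. Lengths are in m, angles in rad, forces in N, time in s.
With the tool pointing down it reaches from about 0.4 to 0.85 m from the base axis. Payload 10.4 kg.
Tool frame: the origin (TCP) lies midway between the tips of the shut fingers; the grasp point (between the pads) lies 19 mm behind it; z points along the fingers, y is the line along which they close (so a half turn about z gives the same grasp; the last joint's range is limited). The gripper opens to 85 mm and grips with 20 to 120 N. Pads are 22 mm wide; open, the fingers measure 114 mm over their backs; the gripper's body (76 mm by 85 mm) begins 54 mm behind the grasp point. The pads swing forward as they close: fully open they stand 13 mm farther back than shut.
Start: joints at [1.167, 0.332, -0.065, 1.46, 0.022, 1.35, -0.088], TCP at [0.232, -0.58, 0.231] pointing down, gripper open.
Joint ranges: [-2.6, 2.6], [-0.5, 2.12], [-1.47, 1.34], [0.16, 2.42], [-1.27, 4.41], [0.06, 2.06], [-2.6, 2.6]. Speed limits (rad/s): [2.22, 2.22, 2.79, 2.79, 3.14, 3.14, 3.14].

## Interface

Orientations are given as a unit quaternion [x, y, z, w].
In Python, from workcell import bot gives the robot as it stands.
- The arm moves only by the tool apply_moves, never from a script. Its argument "deltas" is a list of rows, each an object of numbers: "ax", "ay", "az": the turn, a rotation vector about the tool's x, y, z in degrees; "dx", "dy", "dz": the shift along the tool's x, y, z in m; "fingers": the opening, from 0 (shut) to 1 (fully open). In form: [{"ax": .., "ay": .., "az": .., "dx": .., "dy": .., "dz": .., "fingers": ..}, ...]. A call has 1 to 20 rows; each row shifts and turns the commanded pose from where the row before left it, along the tool's axes as they then stand; what a row does not reach is not made up. A row lasts 1/12 s, in which the tool goes at most 41.7 mm and 7.16 degrees, less where a joint would pass 70% of its speed; a pose out of reach is approached as far as the arm can. A call with a gripper value outside its range is refused whole. The fingers move at their own pace and stop on an object; "squeeze" is the grip in N (left out, the last holds). Time passes only in rows, so rows that do not move let the fingers close. It gives the time, the measured TCP pose, the force, the opening and the grip force at its end, in the units of the state.
- bot.state(): the state, without advancing time (a new reading comes with each control period).
- bot.camera(name): name is "scene" or "top" or "wrist"; returns a dict with "pixels" (384x512x3 uint8, red, green, blue), "K" (3x3 intrinsics, pixels), "world_to_cam" (4x4, takes a point from world to camera coordinates); the wrist camera has in their place "tool_from_camera" (4x4, takes a point from camera to tool coordinates, whose origin is the TCP and whose axes are the flange's). Camera axes: x right, y up, looking along -z (the intrinsics and any distortion apply to the point x, -y, -z); pixel columns grow to the right and rows downward; lengths in m; the calibration is good to about 2 mm. A picture is of the moment at which its call begins: read the wrist's pose just before it. There is no depth.
- bot.job_done(): hands the job in; it is judged then, once.
Trained networks look in a picture, given as the dict that the camera call returned (one of the last four; its "shot" number tells which), for a name from the list of things; names that differ only in an ending like _2 or _b are one class to them, and where a whole thing is asked for, a point or a joint stands for the part that bears it (a point fixed in the world has none). Each returns a list of dicts, best first, with "confidence" (0 to 1); they miss things now and then, are a little off and sometimes report something else, mostly with a low value. They report only what shows in the picture. A call takes as long as a camera call. They do not tell look-alikes from the thing itself.
- bot.masks_of(picture, query): "region" (384x512 bool, what is visible of it).
- bot.pinpoint(picture, query): "xyz" ([x, y, z] in m, in the coordinates of the camera as it stood for that picture, good to about 4 mm: a listed point, or the origin of a listed thing).
The state is a dict: "time": time; "q": joint angles; "dq": joint speeds; "effort": joint torques, N m; "tool_pos": TCP position; "tcp_rot": TCP orientation; "ft_force": force on the tool from outside, world axes, zero at the start; "ft_torque": the same for the moment, N m; "width": finger opening in m; "grasp_force": force on a finger pad.
Only numpy, scipy, OpenCV 4.12 (cv2) and the standard library are available. Lean on these libraries where they do the work, as an engineer would, in place of code of your own. Each camera call takes 0.05 s, during which the arm holds its last target. There are 200 camera calls.

## Working session

There is one attempt and no reset: what is moved stays moved. The work goes in short steps, Python scripts to look and compute and a tool call to move; the robot and the scene stay as the last step left them, time stands still between calls to the robot, and variables do not carry over. Pictures are saved under pics/ and viewed, at most 10 in all, crops included, and the job is handed in when it is done.

Besides the shell and the picture viewer there is one more tool, called after "Request:" as a command line: name --argument value ..., lists and objects as JSON in quotes. apply_moves: Moves the arm, as the interface text tells. Its arguments: {"type":"object","properties":{"deltas":{"type":"array","items":{"type":"object","properties":{"ax":{"type":"number"},"ay":{"type":"number"},"az":{"type":"number"},"dx":{"type":"number"},"dy":{"type":"number"},"dz":{"type":"number"},"fingers":{"type":"number"}}}},"squeeze":{"type":"number"}},"required":["deltas"]}

```bash
mkdir -p pics; cat > h.py <<'E'
import numpy as np, cv2
from workcell import bot
from scipy.spatial.transform import Rotation as R
def w(pic,p): return (np.linalg.inv(pic["world_to_cam"])@np.r_[p,1])[:3]
def px(pic,P):
    c=(np.array(pic["world_to_cam"])@np.r_[P,1])[:3]; q=np.array(pic["K"])@[c[0],-c[1],-c[2]]; return q[:2]/q[2]
def save(pic,n): cv2.imwrite(f"pics/{n}.png",pic["pixels"][...,::-1])
def ray(pic,u,v,z):
    T=np.linalg.inv(pic["world_to_cam"]); d=np.linalg.inv(pic["K"])@[u,v,1]; d=T[:3,:3]@[d[0],-d[1],-d[2]]; o=T[:3,3]
    return o+d*(z-o[2])/d[2]
E
python3 - <<'E'
from h import *
s=bot.state(); print(s["time"],s["tool_pos"],s["tcp_rot"])
ims=[]
for n in("scene","top"):
    p=bot.camera(n); ims.append(p["pixels"])
    for q in("tote","carton","sleeve_a","sleeve_b"):
        for r in bot.pinpoint(p,q):
            P=w(p,r["xyz"]); print(n,q,round(r["confidence"],2),P.round(3),px(p,P).round())
        for r in bot.masks_of(p,q):
            ys,xs=np.where(r["region"]); print("  mask",round(r["confidence"],2),len(xs),xs.mean().round(),ys.mean().round())
    save(p,n)
E
```

```text
0.0 [ 0.23215666 -0.57986564  0.23050911] [ 9.81925691e-01  1.89265446e-01 -1.58663891e-04 -7.09123951e-04]
scene tote 0.83 [ 0.358 -0.162  0.001] [307. 207.]
scene tote 0.78 [ 0.602 -0.138  0.001] [250. 168.]
  mask 0.82 2345 309.0 200.0
  mask 0.76 1711 247.0 161.0
scene carton 0.92 [0.501 0.383 0.001] [129. 285.]
  mask 0.78 5695 124.0 278.0
scene sleeve_a 0.91 [ 0.356 -0.497  0.021] [377. 151.]
scene sleeve_a 0.66 [ 0.598 -0.138  0.033] [250. 162.]
scene sleeve_a 0.6 [ 0.617 -0.317  0.021] [285. 136.]
scene sleeve_a 0.4 [ 0.598 -0.176  0.031] [259. 157.]
  mask 0.8 211 247.0 160.0
  mask 0.7 373 378.0 152.0
  mask 0.48 78 260.0 153.0
scene sleeve_b 0.91 [ 0.356 -0.497  0.021] [377. 151.]
scene sleeve_b 0.66 [ 0.598 -0.138  0.033] [250. 162.]
scene sleeve_b 0.6 [ 0.617 -0.317  0.021] [285. 136.]
scene sleeve_b 0.4 [ 0.598 -0.176  0.031] [259. 157.]
  mask 0.8 211 247.0 160.0
  mask 0.7 373 378.0 152.0
  mask 0.48 78 260.0 153.0
top tote 0.92 [ 0.363 -0.166 -0.006] [278. 232.]
top tote 0.87 [ 0.61  -0.132  0.003] [266. 162.]
  mask 0.97 1801 279.0 230.0
  mask 0.65 1141 264.0 157.0
top carton 0.93 [ 0.504  0.385 -0.001] [119. 193.]
  mask 0.69 3587 112.0 191.0
top sleeve_a 0.97 [ 0.361 -0.495  0.02 ] [375. 230.]
top sleeve_a 0.85 [ 0.616 -0.311  0.02 ] [318. 158.]
top sleeve_a 0.78 [ 0.596 -0.175  0.03 ] [279. 163.]
top sleeve_a 0.56 [ 0.601 -0.135  0.034] [268. 162.]
  mask 0.86 338 318.0 157.0
  mask 0.84 385 375.0 231.0
  mask 0.72 372 279.0 162.0
  mask 0.53 202 267.0 161.0
top sleeve_b 0.97 [ 0.361 -0.495  0.02 ] [375. 230.]
top sleeve_b 0.85 [ 0.616 -0.311  0.02 ] [318. 158.]
top sleeve_b 0.78 [ 0.596 -0.175  0.03 ] [279. 163.]
top sleeve_b 0.56 [ 0.601 -0.135  0.034] [268. 162.]
  mask 0.86 338 318.0 157.0
  mask 0.84 385 375.0 231.0
  mask 0.72 372 279.0 162.0
  mask 0.53 202 267.0 161.0
```

View pics/scene.png

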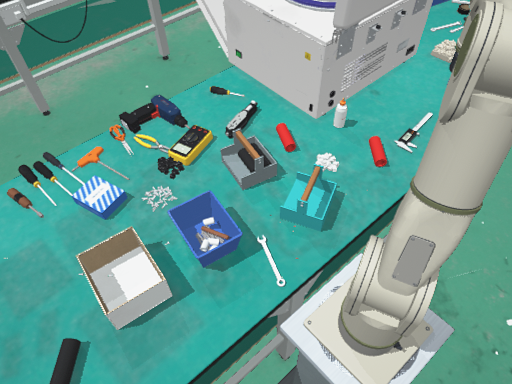

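```bash
python3 - <<'E'
import cv2
a=cv2.imread("pics/top.png"); cv2.imwrite("pics/crop.png",cv2.resize(a[120:280,60:300],None,fx=3.3,fy=3.3,interpolation=cv2.INTER_CUBIC)[:600,:800])
E
```

```text
(no output)
```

View pics/crop.png

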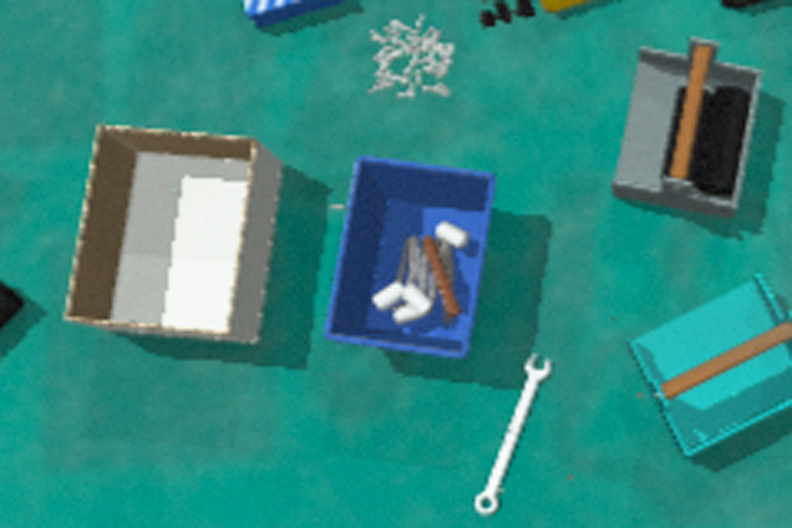

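The top crop shows the grey tote at full-image px (266,162), with two black sleeves against its right-hand wall and its open end to the left. The white carton is at (112,191) and the blue bin at (185,198). There are two totes in view: grey at (266,162) and turquoise at (278,232). The grey one is meant, because it is grey and holds the black sleeves. The sleeves at (375,230) and (318,158) are red decoys.

```bash
python3 - <<'E'
from h import *
p=bot.camera("top")
f=lambda u,v,z: ray(p,u/3.3+60,v/3.3+120,z)
a,b=f(703,47,.114),f(681,176,.114); d=a-b
print("bar",a.round(3),b.round(3),((a+b)/2).round(3),np.linalg.norm(d),"yaw bar deg",np.degrees(np.arctan2(d[1],d[0])))
c=[f(*q,.1) for q in((97,126),(257,140),(230,333),(68,320))]
print("carton",np.round(c,3),np.mean(c,0).round(3)); 
for i,j in((3,0),(2,1)): e=c[j]-c[i]; print(np.linalg.norm(e),np.degrees(np.arctan2(e[1],e[0])))
s=bot.state(); print(R.from_quat(s["tcp_rot"]).as_matrix().round(3))
E
```

```text
bar [ 0.672 -0.149  0.114] [ 0.541 -0.123  0.114] [ 0.607 -0.136  0.114] 0.13329003157828076 yaw bar deg -10.879438162458266
carton [[0.604 0.451 0.1  ]
 [0.587 0.293 0.1  ]
 [0.397 0.312 0.1  ]
 [0.412 0.467 0.1  ]] [0.5   0.381 0.1  ]
0.1928303599376762 -4.755211499039177
0.19148351313524165 -5.597876240134937
[[ 0.928  0.372  0.   ]
 [ 0.372 -0.928 -0.   ]
 [-0.     0.    -1.   ]]
```

Request:
apply_moves --deltas '[{"az": 6.54, "fingers": 1}, {"az": 6.54}, {"az": 6.54}, {"az": 6.54}, {"az": 6.54}, {"dx": 0.019, "dy": -0.0338}, {"dx": 0.019, "dy": -0.0338}, {"dx": 0.019, "dy": -0.0338}, {"dx": 0.019, "dy": -0.0338}, {"dx": 0.019, "dy": -0.0338}, {"dx": 0.019, "dy": -0.0338}, {"dx": 0.019, "dy": -0.0338}, {"dx": 0.019, "dy": -0.0338}, {"dx": 0.019, "dy": -0.0338}, {"dx": 0.019, "dy": -0.0338}, {"dx": 0.019, "dy": -0.0338}, {"dx": 0.019, "dy": -0.0338}, {"dx": 0.019, "dy": -0.0338}, {"dx": 0.019, "dy": -0.0338}, {"dx": 0.019, "dy": -0.0338}]'

```text
schema error: expected keys ax, ay, az, dx, dy, dz, fingers
```

Request:
apply_moves --deltas '[{}, {}]'

```text
schema error: expected keys ax, ay, az, dx, dy, dz, fingers
```

```bash
cat >> h.py <<'E'
def wrist():
    s=bot.state(); p=bot.camera("wrist")
    T=np.eye(4); T[:3,:3]=R.from_quat(s["tcp_rot"]).as_matrix(); T[:3,3]=s["tool_pos"]
    p["world_to_cam"]=np.linalg.inv(T@np.array(p["tool_from_camera"])); return s,p
def rep(s):
    M=R.from_quat(s["tcp_rot"]).as_matrix()
    print(round(s["time"],2),np.round(s["tool_pos"],4),"yaw x",np.degrees(np.arctan2(M[1,0],M[0,0])).round(2),"z",M[:,2].round(3),"q",np.round(s["q"],2),"w",s["width"],s["grasp_force"],np.round(s["ft_force"],1))
E
python3 - <<'E'
from h import *
s,p=wrist(); rep(s); save(p,"wrist1")
for q in("tote","sleeve_a"):
    for r in bot.pinpoint(p,q):
        P=w(p,r["xyz"]); print(q,round(r["confidence"],2),P.round(3),px(p,P).round())
print("bar ends exp",px(p,[0.672,-0.149,.114]),px(p,[0.541,-0.123,.114]))
E
```

```text
0.95 [ 0.2323 -0.5803  0.2313] yaw x 21.82 z [ 0. -0. -1.] q [ 1.17  0.33 -0.06  1.46  0.02  1.35 -0.09] w 0.08515674253748964 0.0 [ 0.  -0.2  0.4]
sleeve_a 0.86 [ 0.358 -0.499  0.014] [222.   7.]
bar ends exp [ -470.44923045 -1481.89650887] [-485.6429357  -863.72163277]
```

View pics/wrist1.png

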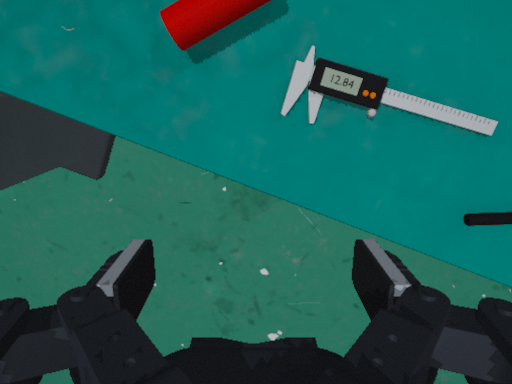

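The arm did not move because each row needs all seven keys. This wrist picture only shows the red sleeve at (215,20) and the caliper. I'll resend the move in full.

Request:
apply_moves --deltas '[{"ax": 0, "ay": 0, "az": 6.54, "dx": 0, "dy": 0, "dz": 0, "fingers": 1}, {"ax": 0, "ay": 0, "az": 6.54, "dx": 0, "dy": 0, "dz": 0, "fingers": 1}, {"ax": 0, "ay": 0, "az": 6.54, "dx": 0, "dy": 0, "dz": 0, "fingers": 1}, {"ax": 0, "ay": 0, "az": 6.54, "dx": 0, "dy": 0, "dz": 0, "fingers": 1}, {"ax": 0, "ay": 0, "az": 6.54, "dx": 0, "dy": 0, "dz": 0, "fingers": 1}, {"ax": 0, "ay": 0, "az": 0, "dx": 0.019, "dy": -0.0338, "dz": 0, "fingers": 1}, {"ax": 0, "ay": 0, "az": 0, "dx": 0.019, "dy": -0.0338, "dz": 0, "fingers": 1}, {"ax": 0, "ay": 0, "az": 0, "dx": 0.019, "dy": -0.0338, "dz": 0, "fingers": 1}, {"ax": 0, "ay": 0, "az": 0, "dx": 0.019, "dy": -0.0338, "dz": 0, "fingers": 1}, {"ax": 0, "ay": 0, "az": 0, "dx": 0.019, "dy": -0.0338, "dz": 0, "fingers": 1}, {"ax": 0, "ay": 0, "az": 0, "dx": 0.019, "dy": -0.0338, "dz": 0, "fingers": 1}, {"ax": 0, "ay": 0, "az": 0, "dx": 0.019, "dy": -0.0338, "dz": 0, "fingers": 1}, {"ax": 0, "ay": 0, "az": 0, "dx": 0.019, "dy": -0.0338, "dz": 0, "fingers": 1}, {"ax": 0, "ay": 0, "az": 0, "dx": 0.019, "dy": -0.0338, "dz": 0, "fingers": 1}, {"ax": 0, "ay": 0, "az": 0, "dx": 0.019, "dy": -0.0338, "dz": 0, "fingers": 1}, {"ax": 0, "ay": 0, "az": 0, "dx": 0.019, "dy": -0.0338, "dz": 0, "fingers": 1}, {"ax": 0, "ay": 0, "az": 0, "dx": 0.019, "dy": -0.0338, "dz": 0, "fingers": 1}, {"ax": 0, "ay": 0, "az": 0, "dx": 0.019, "dy": -0.0338, "dz": 0, "fingers": 1}, {"ax": 0, "ay": 0, "az": 0, "dx": 0.019, "dy": -0.0338, "dz": 0, "fingers": 1}, {"ax": 0, "ay": 0, "az": 0, "dx": 0.019, "dy": -0.0338, "dz": 0, "fingers": 1}]'

```text
time: 2.77
tool_pos: [0.6089, -0.1347, 0.2315]
tcp_rot: [0.995, -0.095, 0.0, 0.0]
ft_force: [1.3, -0.7, 0.2]
width: 0.0856
grasp_force: 0.0
```

```bash
python3 - <<'E'
from h import *
bot.camera("top")
s,p=wrist(); rep(s); save(p,"wrist2")
for q in("tote","sleeve_a"):
    for r in bot.pinpoint(p,q):
        P=w(p,r["xyz"]); print(q,round(r["confidence"],2),P.round(3),px(p,P).round())
print("bar ends exp",px(p,[0.672,-0.149,.114]),px(p,[0.541,-0.123,.114]))
E
```

```text
2.82 [ 0.6126 -0.1257  0.231 ] yaw x -10.39 z [ 0.002  0.005 -1.   ] q [ 0.4   0.35 -0.35  1.45  0.12  1.36 -1.7 ] w 0.08541547684097052 0.0 [-1.6  7.7 -1.4]
tote 0.92 [ 0.611 -0.135 -0.003] [262. 154.]
tote 0.58 [ 0.366 -0.167 -0.005] [318. 328.]
sleeve_a 0.96 [ 0.619 -0.314  0.013] [428. 120.]
sleeve_a 0.86 [ 0.601 -0.171  0.033] [298. 164.]
sleeve_a 0.66 [ 0.604 -0.135  0.033] [264. 167.]
bar ends exp [269.27010968 100.52274735] [265.13051303 261.57718906]
```

View pics/wrist2.png

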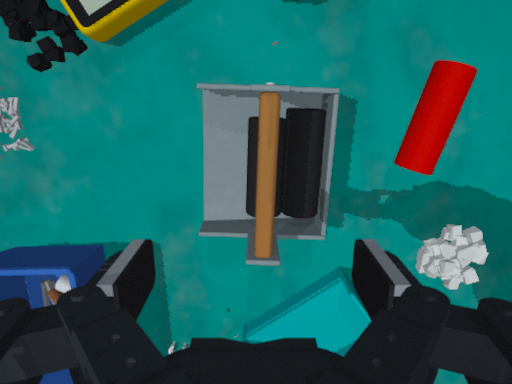

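The picture shows the grey tote with its wooden bar running from (270,93) to (263,257). Both black sleeves are inside, and the mouth faces left (towards +y). That confirms the right tote. Before grasping it, I'll rehearse the tilt with the empty gripper over the carton to check reach.

Request:
apply_moves --deltas '[{"ax": 0, "ay": 0, "az": 0, "dx": -0.0176, "dy": -0.0355, "dz": 0, "fingers": 1}, {"ax": 0, "ay": 0, "az": 0, "dx": -0.0176, "dy": -0.0355, "dz": 0, "fingers": 1}, {"ax": 0, "ay": 0, "az": 0, "dx": -0.0176, "dy": -0.0355, "dz": 0, "fingers": 1}, {"ax": 0, "ay": 0, "az": 0, "dx": -0.0176, "dy": -0.0355, "dz": 0, "fingers": 1}, {"ax": 0, "ay": 0, "az": 0, "dx": -0.0176, "dy": -0.0355, "dz": 0, "fingers": 1}, {"ax": 0, "ay": 0, "az": 0, "dx": -0.0176, "dy": -0.0355, "dz": 0, "fingers": 1}, {"ax": 0, "ay": 0, "az": 0, "dx": -0.0176, "dy": -0.0355, "dz": 0, "fingers": 1}, {"ax": 0, "ay": 0, "az": 0, "dx": -0.0176, "dy": -0.0355, "dz": 0, "fingers": 1}, {"ax": 0, "ay": 0, "az": 0, "dx": -0.0176, "dy": -0.0355, "dz": 0, "fingers": 1}, {"ax": 0, "ay": 0, "az": 0, "dx": -0.0176, "dy": -0.0355, "dz": 0, "fingers": 1}, {"ax": 0, "ay": 0, "az": 0, "dx": -0.0176, "dy": -0.0355, "dz": 0, "fingers": 1}, {"ax": 0, "ay": 0, "az": -5.7, "dx": 0, "dy": 0, "dz": 0, "fingers": 1}, {"ax": -6, "ay": 0, "az": 0, "dx": 0, "dy": -0.0055, "dz": -0.004, "fingers": 1}, {"ax": -6, "ay": 0, "az": 0, "dx": 0, "dy": -0.0055, "dz": -0.004, "fingers": 1}, {"ax": -6, "ay": 0, "az": 0, "dx": 0, "dy": -0.0055, "dz": -0.004, "fingers": 1}, {"ax": -6, "ay": 0, "az": 0, "dx": 0, "dy": -0.0055, "dz": -0.004, "fingers": 1}, {"ax": -6, "ay": 0, "az": 0, "dx": 0, "dy": -0.0055, "dz": -0.004, "fingers": 1}, {"ax": -6, "ay": 0, "az": 0, "dx": 0, "dy": -0.0055, "dz": -0.004, "fingers": 1}, {"ax": -6, "ay": 0, "az": 0, "dx": 0, "dy": -0.0055, "dz": -0.004, "fingers": 1}, {"ax": -6, "ay": 0, "az": 0, "dx": 0, "dy": -0.0055, "dz": -0.004, "fingers": 1}]'

```text
time: 4.63
tool_pos: [0.4971, 0.335, 0.245]
tcp_rot: [0.913, -0.042, -0.017, 0.406]
ft_force: [0.6, -3.6, -7.0]
width: 0.0855
grasp_force: 0.0
```

Request:
apply_moves --deltas '[{"ax": 0, "ay": 0, "az": 0, "dx": 0, "dy": 0, "dz": 0, "fingers": 1}, {"ax": 0, "ay": 0, "az": 0, "dx": 0, "dy": 0, "dz": 0, "fingers": 1}]'

```text
time: 4.8
tool_pos: [0.4956, 0.3351, 0.2429]
tcp_rot: [0.912, -0.04, -0.018, 0.407]
ft_force: [0.4, 0.6, 0.6]
width: 0.0849
grasp_force: 0.0
```

```bash
python3 - <<'E'
from h import *
rep(bot.state())
E
```

```text
4.8 [0.4956 0.3351 0.2429] yaw x -5.09 z [-0.067 -0.742 -0.667] q [-0.86  0.76 -0.08  1.05  0.51  2.06 -2.53] w 0.08486561325707245 0.0 [0.4 0.6 0.6]
```

The rehearsal reached 48° without trouble, so I'll go back above the tote.

Request:
apply_moves --deltas '[{"ax": 6, "ay": 0, "az": 0, "dx": 0, "dy": 0.0055, "dz": 0.004, "fingers": 1}, {"ax": 6, "ay": 0, "az": 0, "dx": 0, "dy": 0.0055, "dz": 0.004, "fingers": 1}, {"ax": 6, "ay": 0, "az": 0, "dx": 0, "dy": 0.0055, "dz": 0.004, "fingers": 1}, {"ax": 6, "ay": 0, "az": 0, "dx": 0, "dy": 0.0055, "dz": 0.004, "fingers": 1}, {"ax": 6, "ay": 0, "az": 0, "dx": 0, "dy": 0.0055, "dz": 0.004, "fingers": 1}, {"ax": 6, "ay": 0, "az": 0, "dx": 0, "dy": 0.0055, "dz": 0.004, "fingers": 1}, {"ax": 6, "ay": 0, "az": 0, "dx": 0, "dy": 0.0055, "dz": 0.004, "fingers": 1}, {"ax": 6, "ay": 0, "az": 0, "dx": 0, "dy": 0.0055, "dz": 0.004, "fingers": 1}, {"ax": 0, "ay": 0, "az": 5.7, "dx": 0, "dy": 0, "dz": 0, "fingers": 1}, {"ax": 0, "ay": 0, "az": 0, "dx": 0.0176, "dy": 0.0355, "dz": 0, "fingers": 1}, {"ax": 0, "ay": 0, "az": 0, "dx": 0.0176, "dy": 0.0355, "dz": 0, "fingers": 1}, {"ax": 0, "ay": 0, "az": 0, "dx": 0.0176, "dy": 0.0355, "dz": 0, "fingers": 1}, {"ax": 0, "ay": 0, "az": 0, "dx": 0.0176, "dy": 0.0355, "dz": 0, "fingers": 1}, {"ax": 0, "ay": 0, "az": 0, "dx": 0.0176, "dy": 0.0355, "dz": 0, "fingers": 1}, {"ax": 0, "ay": 0, "az": 0, "dx": 0.0176, "dy": 0.0355, "dz": 0, "fingers": 1}, {"ax": 0, "ay": 0, "az": 0, "dx": 0.0176, "dy": 0.0355, "dz": 0, "fingers": 1}, {"ax": 0, "ay": 0, "az": 0, "dx": 0.0176, "dy": 0.0355, "dz": 0, "fingers": 1}, {"ax": 0, "ay": 0, "az": 0, "dx": 0.0176, "dy": 0.0355, "dz": 0, "fingers": 1}, {"ax": 0, "ay": 0, "az": 0, "dx": 0.0176, "dy": 0.0355, "dz": 0, "fingers": 1}, {"ax": 0, "ay": 0, "az": 0, "dx": 0.0176, "dy": 0.0355, "dz": 0, "fingers": 1}]'

```text
time: 6.47
tool_pos: [0.6069, -0.1416, 0.2378]
tcp_rot: [0.995, -0.097, 0.001, -0.001]
ft_force: [0.3, -0.4, 0.6]
width: 0.0857
grasp_force: 0.0
```

Request:
apply_moves --deltas '[{"ax": 0, "ay": 0, "az": 0, "dx": 0, "dy": 0, "dz": 0, "fingers": 1}, {"ax": 0, "ay": 0, "az": 0, "dx": 0, "dy": 0, "dz": 0, "fingers": 1}, {"ax": 0, "ay": 0, "az": 0, "dx": 0, "dy": 0, "dz": 0, "fingers": 1}]'

```text
time: 6.72
tool_pos: [0.607, -0.1388, 0.2369]
tcp_rot: [0.995, -0.096, 0.001, -0.002]
ft_force: [0.8, 0.5, 0.0]
width: 0.0856
grasp_force: 0.0
```

```bash
python3 - <<'E'
from h import *
s,p=wrist(); rep(s)
hsv=cv2.cvtColor(p["pixels"],cv2.COLOR_RGB2HSV)
m=cv2.inRange(hsv,(8,100,80),(20,255,255)); m[:, :200]=0; m[:,330:]=0
n,l,st,c=cv2.connectedComponentsWithStats(m); k=1+st[1:,4].argmax(); print(st[k],c[k])
ys,xs=np.where(l==k); (cx,cy),(a,b),ang=cv2.minAreaRect(np.c_[xs,ys].astype(np.float32)); print(cx,cy,a,b,ang)
v=cv2.fitLine(np.c_[xs,ys].astype(np.float32),cv2.DIST_L2,0,.01,.01).ravel()
A,B=[ray(p,*(np.array([cx,cy])+t*v[:2]*max(a,b)/2),.114) for t in(1,-1)]
print(A,B,(A+B)/2,np.linalg.norm(A-B),np.degrees(np.arctan2(*(A-B)[1::-1])))
for r in bot.pinpoint(p,"tote"): print(w(p,r["xyz"]).round(3))
E
```

```text
6.72 [ 0.607  -0.1388  0.2369] yaw x -11.05 z [ 0.002  0.003 -1.   ] q [ 0.04  0.32  0.14  1.47 -0.05  1.35 -1.58] w 0.08564814284285173 0.0 [0.8 0.5 0. ]
[ 239   88   22  164 3070] [248.86188925 167.91530945]
248.589599609375 169.46865844726562 19.63959503173828 163.2707977294922 1.2730300426483154
[ 0.67789957 -0.1506402   0.114     ] [ 0.54521782 -0.12152064  0.114     ] [ 0.61155869 -0.13608042  0.114     ] 0.13583959231446455 -12.378406520453158
[ 0.366 -0.165 -0.002]
[ 0.611 -0.139 -0.002]
```

Request:
apply_moves --deltas '[{"ax": 0, "ay": 0, "az": 1, "dx": 0.004, "dy": -0.001, "dz": 0.02, "fingers": 1}, {"ax": 0, "ay": 0, "az": 0, "dx": 0, "dy": 0, "dz": 0.03, "fingers": 1}, {"ax": 0, "ay": 0, "az": 0, "dx": 0, "dy": 0, "dz": 0.03, "fingers": 1}, {"ax": 0, "ay": 0, "az": 0, "dx": 0, "dy": 0, "dz": 0.03, "fingers": 1}, {"ax": 0, "ay": 0, "az": 0, "dx": 0, "dy": 0, "dz": 0.025, "fingers": 1}, {"ax": 0, "ay": 0, "az": 0, "dx": 0, "dy": 0, "dz": 0.019, "fingers": 1}, {"ax": 0, "ay": 0, "az": 0, "dx": 0, "dy": 0, "dz": 0, "fingers": 1}, {"ax": 0, "ay": 0, "az": 0, "dx": 0, "dy": 0, "dz": 0, "fingers": 1}, {"ax": 0, "ay": 0, "az": 0, "dx": 0, "dy": 0, "dz": 0, "fingers": 0}, {"ax": 0, "ay": 0, "az": 0, "dx": 0, "dy": 0, "dz": 0, "fingers": 0}, {"ax": 0, "ay": 0, "az": 0, "dx": 0, "dy": 0, "dz": 0, "fingers": 0}, {"ax": 0, "ay": 0, "az": 0, "dx": 0, "dy": 0, "dz": 0, "fingers": 0}, {"ax": 0, "ay": 0, "az": 0, "dx": 0, "dy": 0, "dz": 0, "fingers": 0}, {"ax": 0, "ay": 0, "az": 0, "dx": 0, "dy": 0, "dz": 0, "fingers": 0}]' --squeeze 70

```text
time: 7.98
tool_pos: [0.6122, -0.1366, 0.082]
tcp_rot: [0.995, -0.103, 0.0, -0.001]
ft_force: [1.9, 0.9, -1.0]
width: 0.015
grasp_force: 69.5
```

Request:
apply_moves --deltas '[{"ax": 0, "ay": 0, "az": 0, "dx": 0, "dy": 0, "dz": -0.01, "fingers": 0}, {"ax": 0, "ay": 0, "az": 0, "dx": 0, "dy": 0, "dz": -0.015, "fingers": 0}, {"ax": 0, "ay": 0, "az": 0, "dx": 0, "dy": 0, "dz": -0.02, "fingers": 0}, {"ax": 0, "ay": 0, "az": 0, "dx": 0, "dy": 0, "dz": -0.02, "fingers": 0}, {"ax": 0, "ay": 0, "az": 0, "dx": 0, "dy": 0, "dz": -0.02, "fingers": 0}, {"ax": 0, "ay": 0, "az": 0, "dx": 0, "dy": 0, "dz": -0.02, "fingers": 0}, {"ax": 0, "ay": 0, "az": 0, "dx": 0, "dy": 0, "dz": -0.02, "fingers": 0}, {"ax": 0, "ay": 0, "az": 0, "dx": 0, "dy": 0, "dz": -0.02, "fingers": 0}, {"ax": 0, "ay": 0, "az": 0, "dx": 0, "dy": 0, "dz": -0.015, "fingers": 0}, {"ax": 0, "ay": 0, "az": 0, "dx": 0, "dy": 0, "dz": -0.008, "fingers": 0}, {"ax": 0, "ay": 0, "az": 0, "dx": 0, "dy": 0, "dz": 0, "fingers": 0}, {"ax": 0, "ay": 0, "az": 0, "dx": 0, "dy": 0, "dz": 0, "fingers": 0}]'

```text
time: 8.98
tool_pos: [0.6116, -0.1373, 0.249]
tcp_rot: [0.995, -0.104, -0.0, -0.001]
ft_force: [0.2, -0.5, -5.4]
width: 0.0147
grasp_force: 68.8
```

```bash
python3 - <<'E'
from h import *
s,p=wrist(); rep(s); save(p,"lift")
E
```

```text
8.98 [ 0.6116 -0.1373  0.249 ] yaw x -11.88 z [-0.001  0.002 -1.   ] q [ 0.03  0.33  0.15  1.44 -0.05  1.38 -1.59] w 0.014718670304783028 68.78649830818176 [ 0.2 -0.5 -5.4]
```

View pics/lift.png

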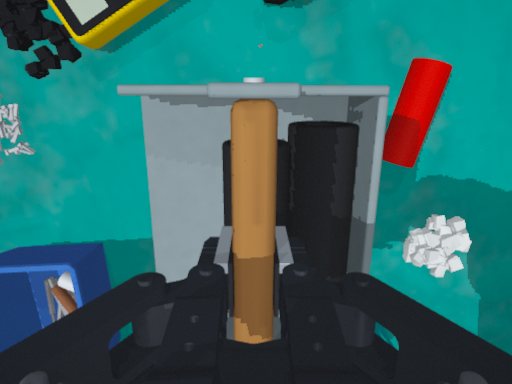

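The tote is lifted level. The pads hold the bar at about (255,245), and both sleeves are still inside at about (230,190) and (325,190). The extra wrist load of about 5 N matches its weight. I'll carry it over gently, with slow ramps.

Request:
apply_moves --deltas '[{"ax": 0, "ay": 0, "az": 0, "dx": -0.0019, "dy": -0.0035, "dz": 0, "fingers": 0}, {"ax": 0, "ay": 0, "az": 0, "dx": -0.0037, "dy": -0.0071, "dz": 0, "fingers": 0}, {"ax": 0, "ay": 0, "az": 0, "dx": -0.0056, "dy": -0.0106, "dz": 0, "fingers": 0}, {"ax": 0, "ay": 0, "az": 0, "dx": -0.007, "dy": -0.0133, "dz": 0, "fingers": 0}, {"ax": 0, "ay": 0, "az": 0, "dx": -0.0084, "dy": -0.0159, "dz": 0, "fingers": 0}, {"ax": 0, "ay": 0, "az": 0, "dx": -0.0084, "dy": -0.0159, "dz": 0, "fingers": 0}, {"ax": 0, "ay": 0, "az": 0, "dx": -0.0084, "dy": -0.0159, "dz": 0, "fingers": 0}, {"ax": 0, "ay": 0, "az": 0, "dx": -0.0084, "dy": -0.0159, "dz": 0, "fingers": 0}, {"ax": 0, "ay": 0, "az": 0, "dx": -0.0084, "dy": -0.0159, "dz": 0, "fingers": 0}, {"ax": 0, "ay": 0, "az": 0, "dx": -0.0084, "dy": -0.0159, "dz": 0, "fingers": 0}, {"ax": 0, "ay": 0, "az": 0, "dx": -0.0084, "dy": -0.0159, "dz": 0, "fingers": 0}, {"ax": 0, "ay": 0, "az": 0, "dx": -0.0084, "dy": -0.0159, "dz": 0, "fingers": 0}, {"ax": 0, "ay": 0, "az": 0, "dx": -0.0084, "dy": -0.0159, "dz": 0, "fingers": 0}, {"ax": 0, "ay": 0, "az": 0, "dx": -0.0084, "dy": -0.0159, "dz": 0, "fingers": 0}, {"ax": 0, "ay": 0, "az": 0, "dx": -0.0084, "dy": -0.0159, "dz": 0, "fingers": 0}, {"ax": 0, "ay": 0, "az": 0, "dx": -0.0084, "dy": -0.0159, "dz": 0, "fingers": 0}, {"ax": 0, "ay": 0, "az": 0, "dx": -0.0084, "dy": -0.0159, "dz": 0, "fingers": 0}, {"ax": 0, "ay": 0, "az": 0, "dx": -0.0084, "dy": -0.0159, "dz": 0, "fingers": 0}, {"ax": 0, "ay": 0, "az": 0, "dx": -0.0084, "dy": -0.0159, "dz": 0, "fingers": 0}, {"ax": 0, "ay": 0, "az": 0, "dx": -0.0084, "dy": -0.0159, "dz": 0, "fingers": 0}]'

```text
time: 10.7
tool_pos: [0.5207, 0.1788, 0.2501]
tcp_rot: [0.995, -0.103, -0.0, -0.001]
ft_force: [-0.1, -0.2, -3.9]
width: 0.0151
grasp_force: 68.9
```

Request:
apply_moves --deltas '[{"ax": 0, "ay": 0, "az": 0, "dx": -0.0084, "dy": -0.0159, "dz": 0, "fingers": 0}, {"ax": 0, "ay": 0, "az": 0, "dx": -0.0084, "dy": -0.0159, "dz": 0, "fingers": 0}, {"ax": 0, "ay": 0, "az": 0, "dx": -0.0084, "dy": -0.0159, "dz": 0, "fingers": 0}, {"ax": 0, "ay": 0, "az": 0, "dx": -0.0074, "dy": -0.0142, "dz": 0, "fingers": 0}, {"ax": 0, "ay": 0, "az": 0, "dx": -0.0065, "dy": -0.0124, "dz": 0, "fingers": 0}, {"ax": 0, "ay": 0, "az": 0, "dx": -0.0051, "dy": -0.0097, "dz": 0, "fingers": 0}, {"ax": 0, "ay": 0, "az": 0, "dx": -0.0037, "dy": -0.0071, "dz": 0, "fingers": 0}, {"ax": 0, "ay": 0, "az": 0, "dx": -0.0023, "dy": -0.0044, "dz": 0, "fingers": 0}, {"ax": 0, "ay": 0, "az": 0, "dx": -0.0009, "dy": -0.0018, "dz": 0, "fingers": 0}, {"ax": 0, "ay": 0, "az": -1.7, "dx": 0, "dy": 0, "dz": 0.003, "fingers": 0}, {"ax": 0, "ay": 0, "az": -1.7, "dx": 0, "dy": 0, "dz": 0.007, "fingers": 0}, {"ax": 0, "ay": 0, "az": -1.7, "dx": 0, "dy": 0, "dz": 0.01, "fingers": 0}, {"ax": 0, "ay": 0, "az": -1.6, "dx": 0, "dy": 0, "dz": 0.007, "fingers": 0}, {"ax": 0, "ay": 0, "az": 0, "dx": 0, "dy": 0, "dz": 0.003, "fingers": 0}, {"ax": 0, "ay": 0, "az": 0, "dx": 0, "dy": 0, "dz": 0, "fingers": 0}]'

```text
time: 11.95
tool_pos: [0.492, 0.2818, 0.2198]
tcp_rot: [0.999, -0.046, -0.001, -0.001]
ft_force: [-0.2, -0.6, -4.8]
width: 0.0151
grasp_force: 68.7
```

```bash
python3 - <<'E'
from h import *
s=bot.state(); rep(s); p=bot.camera("scene"); t=bot.camera("top")
cv2.imwrite("pics/over.png",np.hstack([cv2.resize(q["pixels"][a:a+180,b:b+200],None,fx=2,fy=2) for q,a,b in((p,150,50),(t,110,40))])[...,::-1])
E
```

```text
11.95 [0.492  0.2818 0.2198] yaw x -5.29 z [-0.001  0.001 -1.   ] q [-0.46  0.22 -0.16  1.63  0.03  1.3  -2.29] w 0.015128422540080727 68.7379002571106 [-0.2 -0.6 -4.8]
```

View pics/over.png

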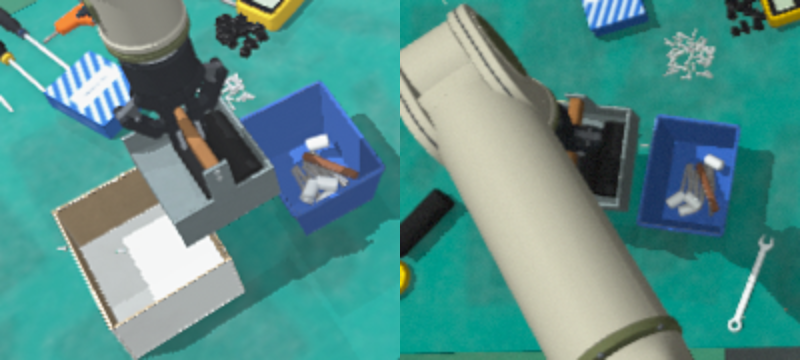

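Both sleeves are still in the tote, at about (225,140) in the left panel. The mouth is just inside the carton's near wall and above the rim, so I'll tip it now.

Request:
apply_moves --deltas '[{"ax": -5, "ay": 0, "az": 0, "dx": 0, "dy": -0.0065, "dz": -0.0025, "fingers": 0}, {"ax": -5, "ay": 0, "az": 0, "dx": 0, "dy": -0.0062, "dz": -0.003, "fingers": 0}, {"ax": -5, "ay": 0, "az": 0, "dx": 0, "dy": -0.006, "dz": -0.0035, "fingers": 0}, {"ax": -5, "ay": 0, "az": 0, "dx": 0, "dy": -0.0056, "dz": -0.004, "fingers": 0}, {"ax": -5, "ay": 0, "az": 0, "dx": 0, "dy": -0.0052, "dz": -0.0046, "fingers": 0}, {"ax": -5, "ay": 0, "az": 0, "dx": 0, "dy": -0.0047, "dz": -0.005, "fingers": 0}, {"ax": -5, "ay": 0, "az": 0, "dx": 0, "dy": -0.0042, "dz": -0.0055, "fingers": 0}, {"ax": -5, "ay": 0, "az": 0, "dx": 0, "dy": -0.0037, "dz": -0.006, "fingers": 0}, {"ax": -5, "ay": 0, "az": 0, "dx": 0, "dy": -0.003, "dz": -0.0063, "fingers": 0}, {"ax": 0, "ay": 0, "az": 0, "dx": 0, "dy": 0, "dz": 0, "fingers": 0}, {"ax": 0, "ay": 0, "az": 0, "dx": 0, "dy": 0, "dz": 0, "fingers": 0}, {"ax": 0, "ay": 0, "az": 0, "dx": 0, "dy": 0, "dz": 0, "fingers": 0}, {"ax": 0, "ay": 0, "az": 0, "dx": 0, "dy": 0, "dz": 0, "fingers": 0}, {"ax": 0, "ay": 0, "az": 0, "dx": 0, "dy": 0, "dz": 0, "fingers": 0}, {"ax": 0, "ay": 0, "az": 0, "dx": 0, "dy": 0, "dz": 0, "fingers": 0}, {"ax": 0, "ay": 0, "az": 0, "dx": 0, "dy": 0, "dz": 0, "fingers": 0}]'

```text
time: 13.38
tool_pos: [0.4976, 0.3398, 0.2448]
tcp_rot: [0.924, -0.042, -0.017, 0.381]
ft_force: [-0.4, -0.1, -3.3]
width: 0.0148
grasp_force: 69.6
```

```bash
python3 - <<'E'
from h import *
s=bot.state(); rep(s); p=bot.camera("scene"); s,t=wrist()
cv2.imwrite("pics/tip.png",np.hstack([cv2.resize(p["pixels"][150:330,50:250],(400,360)),cv2.resize(t["pixels"],(400,360))])[...,::-1])
E
```

```text
13.38 [0.4976 0.3398 0.2448] yaw x -5.24 z [-0.064 -0.702 -0.71 ] q [-0.86  0.73 -0.07  1.05  0.48  2.02 -2.53] w 0.014828900078057285 69.629967212677 [-0.4 -0.1 -3.3]
```

View pics/tip.png

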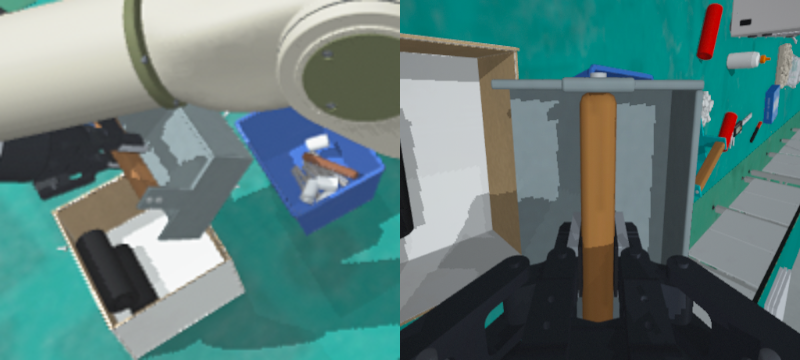

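Both black sleeves lie in the carton at about (115,270) in the left panel, and the wrist view shows an empty tote. I'll level it and carry it back to its first spot.

Request:
apply_moves --deltas '[{"ax": 5, "ay": 0, "az": 0, "dx": 0, "dy": 0.003, "dz": 0.0063, "fingers": 0}, {"ax": 5, "ay": 0, "az": 0, "dx": 0, "dy": 0.0037, "dz": 0.006, "fingers": 0}, {"ax": 5, "ay": 0, "az": 0, "dx": 0, "dy": 0.0042, "dz": 0.0055, "fingers": 0}, {"ax": 5, "ay": 0, "az": 0, "dx": 0, "dy": 0.0047, "dz": 0.005, "fingers": 0}, {"ax": 5, "ay": 0, "az": 0, "dx": 0, "dy": 0.0052, "dz": 0.0046, "fingers": 0}, {"ax": 5, "ay": 0, "az": 0, "dx": 0, "dy": 0.0056, "dz": 0.004, "fingers": 0}, {"ax": 5, "ay": 0, "az": 0, "dx": 0, "dy": 0.006, "dz": 0.0035, "fingers": 0}, {"ax": 5, "ay": 0, "az": 0, "dx": 0, "dy": 0.0062, "dz": 0.003, "fingers": 0}, {"ax": 5, "ay": 0, "az": 0, "dx": 0, "dy": 0.0065, "dz": 0.0025, "fingers": 0}, {"ax": 0, "ay": 0, "az": 0, "dx": 0, "dy": 0, "dz": -0.015, "fingers": 0}, {"ax": 0, "ay": 0, "az": 0, "dx": 0, "dy": 0, "dz": -0.015, "fingers": 0}]'

```text
time: 14.4
tool_pos: [0.4916, 0.2774, 0.2555]
tcp_rot: [0.999, -0.047, -0.001, -0.0]
ft_force: [0.7, 0.9, -2.4]
width: 0.0151
grasp_force: 69.7
```

Request:
apply_moves --deltas '[{"ax": 0, "ay": 0, "az": 0, "dx": 0.0054, "dy": 0.0146, "dz": 0, "fingers": 0}, {"ax": 0, "ay": 0, "az": 0, "dx": 0.0108, "dy": 0.0291, "dz": 0, "fingers": 0}, {"ax": 0, "ay": 0, "az": 0, "dx": 0.0108, "dy": 0.0291, "dz": 0, "fingers": 0}, {"ax": 0, "ay": 0, "az": 0, "dx": 0.0108, "dy": 0.0291, "dz": 0, "fingers": 0}, {"ax": 0, "ay": 0, "az": 0, "dx": 0.0108, "dy": 0.0291, "dz": 0, "fingers": 0}, {"ax": 0, "ay": 0, "az": 0, "dx": 0.0108, "dy": 0.0291, "dz": 0, "fingers": 0}, {"ax": 0, "ay": 0, "az": 0, "dx": 0.0108, "dy": 0.0291, "dz": 0, "fingers": 0}, {"ax": 0, "ay": 0, "az": 0, "dx": 0.0108, "dy": 0.0291, "dz": 0, "fingers": 0}, {"ax": 0, "ay": 0, "az": 0, "dx": 0.0108, "dy": 0.0291, "dz": 0, "fingers": 0}, {"ax": 0, "ay": 0, "az": 0, "dx": 0.0108, "dy": 0.0291, "dz": 0, "fingers": 0}, {"ax": 0, "ay": 0, "az": 0, "dx": 0.0108, "dy": 0.0291, "dz": 0, "fingers": 0}, {"ax": 0, "ay": 0, "az": 0, "dx": 0.0108, "dy": 0.0291, "dz": 0, "fingers": 0}, {"ax": 0, "ay": 0, "az": 0, "dx": 0.0108, "dy": 0.0291, "dz": 0, "fingers": 0}, {"ax": 0, "ay": 0, "az": 0, "dx": 0.0108, "dy": 0.0291, "dz": 0, "fingers": 0}, {"ax": 0, "ay": 0, "az": 0, "dx": 0.0054, "dy": 0.0146, "dz": 0, "fingers": 0}, {"ax": 0, "ay": 0, "az": 0, "dx": 0, "dy": 0, "dz": 0, "fingers": 0}, {"ax": 0, "ay": 0, "az": 0, "dx": 0, "dy": 0, "dz": 0, "fingers": 0}, {"ax": 0, "ay": 0, "az": 0, "dx": 0, "dy": 0, "dz": 0, "fingers": 0}]'

```text
time: 15.9
tool_pos: [0.6054, -0.1377, 0.2546]
tcp_rot: [0.999, -0.045, -0.0, -0.001]
ft_force: [-0.0, 0.3, -3.1]
width: 0.0149
grasp_force: 69.7
```

```bash
python3 - <<'E'
from h import *
rep(bot.state())
E
```

```text
15.9 [ 0.6054 -0.1377  0.2546] yaw x -5.13 z [-0.001  0.003 -1.   ] q [ 0.03  0.31  0.16  1.45 -0.05  1.39 -1.47] w 0.01488519582124616 69.73163366317749 [-0.   0.3 -3.1]
```

Request:
apply_moves --deltas '[{"ax": 0, "ay": 0, "az": 0, "dx": 0, "dy": 0, "dz": 0.015, "fingers": 0}, {"ax": 0, "ay": 0, "az": 0, "dx": 0, "dy": 0, "dz": 0.025, "fingers": 0}, {"ax": 0, "ay": 0, "az": 0, "dx": 0, "dy": 0, "dz": 0.03, "fingers": 0}, {"ax": 0, "ay": 0, "az": 0, "dx": 0, "dy": 0, "dz": 0.03, "fingers": 0}, {"ax": 0, "ay": 0, "az": 0, "dx": 0, "dy": 0, "dz": 0.025, "fingers": 0}, {"ax": 0, "ay": 0, "az": 0, "dx": 0, "dy": 0, "dz": 0.02, "fingers": 0}, {"ax": 0, "ay": 0, "az": 0, "dx": 0, "dy": 0, "dz": 0.012, "fingers": 0}, {"ax": 0, "ay": 0, "az": 0, "dx": 0, "dy": 0, "dz": 0.008, "fingers": 0}, {"ax": 0, "ay": 0, "az": 0, "dx": 0, "dy": 0, "dz": 0.003, "fingers": 0}, {"ax": 0, "ay": 0, "az": 0, "dx": 0, "dy": 0, "dz": 0.002, "fingers": 0}, {"ax": 0, "ay": 0, "az": 0, "dx": 0, "dy": 0, "dz": 0.001, "fingers": 0}, {"ax": 0, "ay": 0, "az": 0, "dx": 0, "dy": 0, "dz": 0, "fingers": 0}, {"ax": 0, "ay": 0, "az": 0, "dx": 0, "dy": 0, "dz": 0, "fingers": 0}]'

```text
time: 16.98
tool_pos: [0.6062, -0.1384, 0.0847]
tcp_rot: [0.999, -0.045, 0.001, -0.001]
ft_force: [0.9, -0.3, -3.4]
width: 0.015
grasp_force: 69.6
```

Request:
apply_moves --deltas '[{"ax": 0, "ay": 0, "az": 0, "dx": 0, "dy": 0, "dz": 0.001, "fingers": 0}, {"ax": 0, "ay": 0, "az": 0, "dx": 0, "dy": 0, "dz": 0.001, "fingers": 0}, {"ax": 0, "ay": 0, "az": 0, "dx": 0, "dy": 0, "dz": 0.001, "fingers": 0}, {"ax": 0, "ay": 0, "az": 0, "dx": 0, "dy": 0, "dz": 0, "fingers": 0}, {"ax": 0, "ay": 0, "az": 0, "dx": 0, "dy": 0, "dz": 0, "fingers": 0}]'

```text
time: 17.4
tool_pos: [0.6062, -0.138, 0.0818]
tcp_rot: [0.999, -0.045, 0.0, -0.001]
ft_force: [-3.9, 2.0, 5.8]
width: 0.0149
grasp_force: 71.0
```

The wrist force has reversed, so the tote is resting on the bench. I'll open the fingers and back straight up.

Request:
apply_moves --deltas '[{"ax": 0, "ay": 0, "az": 0, "dx": 0, "dy": 0, "dz": 0, "fingers": 0.5}, {"ax": 0, "ay": 0, "az": 0, "dx": 0, "dy": 0, "dz": 0, "fingers": 1}, {"ax": 0, "ay": 0, "az": 0, "dx": 0, "dy": 0, "dz": 0, "fingers": 1}, {"ax": 0, "ay": 0, "az": 0, "dx": 0, "dy": 0, "dz": 0, "fingers": 1}, {"ax": 0, "ay": 0, "az": 0, "dx": 0, "dy": 0, "dz": 0, "fingers": 1}, {"ax": 0, "ay": 0, "az": 0, "dx": 0, "dy": 0, "dz": 0, "fingers": 1}, {"ax": 0, "ay": 0, "az": 0, "dx": 0, "dy": 0, "dz": 0, "fingers": 1}, {"ax": 0, "ay": 0, "az": 0, "dx": 0, "dy": 0, "dz": -0.015, "fingers": 1}, {"ax": 0, "ay": 0, "az": 0, "dx": 0, "dy": 0, "dz": -0.025, "fingers": 1}, {"ax": 0, "ay": 0, "az": 0, "dx": 0, "dy": 0, "dz": -0.03, "fingers": 1}, {"ax": 0, "ay": 0, "az": 0, "dx": 0, "dy": 0, "dz": -0.03, "fingers": 1}, {"ax": 0, "ay": 0, "az": 0, "dx": 0, "dy": 0, "dz": -0.03, "fingers": 1}, {"ax": 0, "ay": 0, "az": 0, "dx": 0, "dy": 0, "dz": -0.025, "fingers": 1}, {"ax": 0, "ay": 0, "az": 0, "dx": 0, "dy": 0, "dz": 0, "fingers": 1}, {"ax": 0, "ay": 0, "az": 0, "dx": 0, "dy": 0, "dz": 0, "fingers": 1}, {"ax": 0, "ay": 0, "az": 0, "dx": 0, "dy": 0, "dz": 0, "fingers": 1}]'

```text
time: 18.73
tool_pos: [0.6054, -0.1386, 0.2349]
tcp_rot: [0.999, -0.045, -0.0, -0.001]
ft_force: [0.0, -0.1, -0.7]
width: 0.0856
grasp_force: 0.0
```

```bash
python3 - <<'E'
from h import *
s=bot.state(); rep(s); p=bot.camera("scene"); s,t=wrist()
cv2.imwrite("pics/end.png",np.hstack([cv2.resize(p["pixels"][110:360,50:330],(400,357)),cv2.resize(t["pixels"],(400,357))])[...,::-1])
E
```

```text
18.73 [ 0.6054 -0.1386  0.2349] yaw x -5.18 z [-0.001  0.002 -1.   ] q [ 0.03  0.32  0.16  1.48 -0.05  1.35 -1.47] w 0.08557779087575329 0.0 [ 0.  -0.1 -0.7]
```

View pics/end.png

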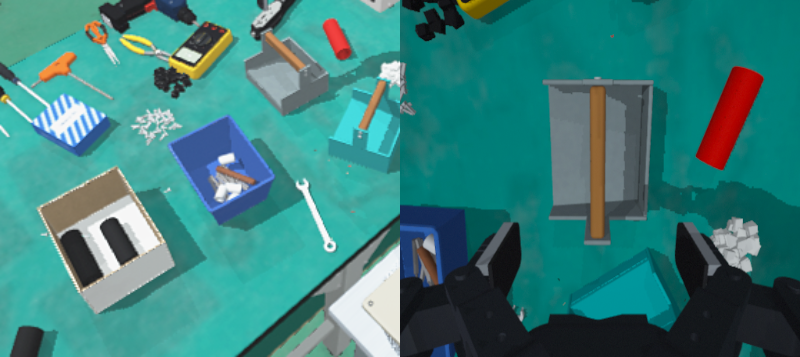

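The left panel shows both sleeves in the carton, at (80,255) and (120,240). The empty tote stands upright on the bench at (285,75), and the gripper is clear of it.

```bash
python3 -c "
from workcell import bot
print(bot.job_done())"
```

```text
the job is handed in; nothing more can be done
None
```

The job is handed in: both black sleeves are in the white carton, and the empty grey tote stands upright on the bench with the gripper clear, at about 19 s of the 61 s allowed.

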